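# Slide the bearing tray into its bay

## Task

Push the round black tray with the bearing in it across the worktop, through the narrow gap between the two red posts, until it rests against the back stop of its bay, in the yellow outline. Only push it: the tray must stay flat on the worktop, the bearing must stay in it, and the other things must stay where they are. Finish with the hand clear of everything.

Things in the scene. Friction and masses are not known exactly. Their poses are not given: they have to be found in the camera images.
- tray: Round black plastic tray (an upturned lid), loose on the worktop, 132 mm across its rim and 18 mm high, about 0.08 kg; open at the top, flat inner floor 4 mm above its underside. The wall flares outward from 108 mm across at the worktop; it is widest at the rim. Origin: centre of its underside; z up. Its yaw does not matter.
- bay: Parking bay, fixed to the worktop. Origin: on the worktop, midway between the two red posts; +x points from the gap into the bay (the way the tray travels), +y to the left as one looks that way, z up. The posts are upright, 28 mm thick, 40 mm high, centred at y = +85 and -85 mm: the clear gap is 142 mm. Each has a 4 mm high foot plate on its outer side, out to 125 mm from the origin.
- bay_home (a point): Where the tray's centre comes to rest, 132 mm in +x from the middle of the gap, on the worktop; a flush yellow ring 138 mm across marks it. 66 mm beyond it is the black rubber face of the back stop, a straight fixed bar 140 mm long, square to the way in and 28 mm high. The bay is open at its sides. Axes as the bay.
- bearing: Loose steel bearing with a red seal, 28 mm across, 8 mm high, lying flat in the tray. Origin: centre of its underside. It may slide about within the tray.
- green_bottle: Bystander: small dark bottle with a green nozzle, standing, 38 mm across, 104 mm high, loose. Origin: centre of its underside.
- lever: Bystander: yellow tyre lever lying flat, 18x110x8 mm, long side along its y, loose. Origin: centre of its underside.
- loose_pedal: Bystander: black bicycle pedal lying flat, 67x120x23 mm, axle along its y, loose. Origin: centre of its underside.
There are look-alikes about, which are no part of the job. What is shaped like the tray but pink is not meant.

How it is judged:
By the outcome, as a careful person would: the job done as asked, in the order asked, and still so for the second after the job is handed in, with the robot touching nothing.
It also fails if it takes over 48 s, if anything falls off the work surface, if the arm or the gripper's body presses on something with over 40 N, if the wrist force passes 120 N, or if a joint passes its speed limit or range.

## Robot

A 6-joint arm with a two-finger parallel gripper is mounted at the origin on a cart in front of the work surface, level with it; the furniture and walls round the work are solid. World frame = base frame: x ahead of the robot, y to its left, z up, the work surface at z = 0. Lengths are in m, angles in rad, forces in N, time in s.
With the tool pointing down it reaches from about 0.225 to 0.875 m from the base axis. Payload 3.4 kg.
Tool frame: the origin (TCP) lies between the finger pads; the fingertips stand 11 mm ahead of it and the grasp point (between the pads) lies 8 mm behind it; z points along the fingers, y is the line along which they close (so a half turn about z gives the same grasp; the last joint's range is limited). The gripper opens to 85 mm and grips with 20 to 120 N. Pads are 22 mm wide; open, the fingers measure 114 mm over their backs; the gripper's body (76 mm by 85 mm) begins 54 mm behind the grasp point. The pads swing forward as they close: fully open they stand 13 mm farther back than shut.
Start: joints at [1.107, 0.276, 1.505, -0, 1.361, -0.121], TCP at [0.193, 0.542, 0.242] pointing down, gripper open.
Joint ranges: [-2.89, 2.89], [-0.75, 2.08], [0.22, 2.7], [-1.18, 4.32], [0.11, 2.71], [-2.7, 2.7]. Speed limits (rad/s): [2.57, 2.57, 3.14, 3.14, 3.14, 3.14].

## Interface

Orientations are given as a unit quaternion [w, x, y, z].
In Python, from workcell import env gives the robot as it stands.
- The arm moves only by the tool step_arm, never from a script. Its argument "moves" is a list of rows, each an object with "translation": the shift along the world's x, y, z in m, a list of three; "yaw": the turn about the world's z in degrees; "jaw": the opening in per cent of the stroke, from 0 (shut) to 100 (fully open). In form: [{"translation": [tx, ty, tz], "yaw": yaw, "jaw": jaw}, ...]. A call has 1 to 20 rows; each row shifts and turns the commanded pose from where the row before left it; what a row does not reach is not made up. A row lasts 1/10 s, in which the tool goes at most 50 mm and 8.59 degrees, less where a joint would pass 70% of its speed; a pose out of reach is approached as far as the arm can. A call is refused whole if a number of a shift passes 0.05 or a number of a turn 8.59, either way. A call with a gripper value outside its range is refused whole. The fingers move at their own pace and stop on an object; the grip force is fixed at half the most. Time passes only in rows, so rows that do not move let the fingers close. It gives the time, the measured TCP pose, the force, the opening and the grip force at its end, in the units of the state.
- env.sense(): the state, without advancing time (a new reading comes with each control period).
- env.grab_frame(name): name is "side" or "top"; returns a dict with "frame" (480x640x3 uint8, blue, green, red), "fx", "fy", "cx", "cy" (pixels), "cam_to_world" (4x4, takes a point from camera to world coordinates). Camera axes: x right, y up, looking along -z (the intrinsics and any distortion apply to the point x, -y, -z); pixel columns grow to the right and rows downward; lengths in m; the calibration is good to about 2 mm. A picture is of the moment at which its call begins. There is no depth.
- env.hand_in(): hands the job in; it is judged then, once.
The state is a dict: "clock": time; "joint_pos": joint angles; "dq": joint speeds; "joint_efforts": joint torques, N m; "position": TCP position; "tcp_rot": TCP orientation; "ft_force": force on the tool from outside, world axes, zero at the start; "wrist_torque": the same for the moment, N m; "width": opening from 0.0 (shut) to 1.0 (fully open); "grip_force": force on a finger pad.
Only numpy, scipy, OpenCV 4.12 (cv2) and the standard library are available. Lean on these libraries where they do the work, as an engineer would, in place of code of your own. Each camera call takes 0.05 s, during which the arm holds its last target. There are 200 camera calls.

## Working session

There is one attempt and no reset: what is moved stays moved. The work goes in short steps, Python scripts to look and compute and a tool call to move; the robot and the scene stay as the last step left them, time stands still between calls to the robot, and variables do not carry over. Pictures are saved under pics/ and viewed, at most 10 in all, crops included, and the job is handed in when it is done.

Besides the shell and the picture viewer there is one more tool, called after ">>>" by a JSON object that holds its "method" and its "body". step_arm: Moves the arm, as the interface text tells. Its arguments: {"type":"object","properties":{"moves":{"type":"array","items":{"type":"object","properties":{"translation":{"type":"array","items":{"type":"number"}},"yaw":{"type":"number"},"jaw":{"type":"number"}}}}},"required":["moves"]}

```bash
mkdir -p pics; cat > h.py <<'E'
import cv2,numpy as np
from workcell import env
def snap(n,f):
    d=env.grab_frame(n); cv2.imwrite(f,d["frame"]); 
    np.savez('cal_'+n,K=np.array([d["fx"],d["fy"],d["cx"],d["cy"]]),T=np.array(d["cam_to_world"])); 
    return d
def px2w(n,u,v,z=0.):
    c=np.load(f'cal_{n}.npz'); fx,fy,cx,cy=c['K']; T=c['T']
    r=T[:3,:3]@np.array([(u-cx)/fx,-(v-cy)/fy,-1]); o=T[:3,3]
    return o+r*(z-o[2])/r[2]
E
python3 - <<'E'
from h import *
for n in("top","side"):
    d=snap(n,f'pics/{n}0.png'); print(n,{k:v for k,v in d.items() if k!='frame'})
print(env.sense())
E
```

```text
top {'fx': 485.55129927556374, 'fy': 485.55129927556374, 'cx': 311.1759510213504, 'cy': 243.73387565064763, 'cam_to_world': array([[-0.0106169 ,  0.9976711 , -0.06737697,  0.37634123],
       [-0.9999329 , -0.01028045,  0.00533836,  0.02242618],
       [ 0.00463326,  0.06742913,  0.99771331,  1.59972404],
       [ 0.        ,  0.        ,  0.        ,  1.        ]])}
side {'fx': 588.263972035805, 'fy': 588.263972035805, 'cx': 326.9503822805219, 'cy': 242.8103512321439, 'cam_to_world': array([[ 0.96676598,  0.21623857, -0.136398  ,  0.27045033],
       [-0.25560497,  0.82886044, -0.49765095, -0.76681449],
       [ 0.00544358,  0.51597602,  0.85658573,  1.40705996],
       [ 0.        ,  0.        ,  0.        ,  1.        ]])}
{'clock': 0.1, 'joint_pos': array([ 1.10697582e+00,  2.76552920e-01,  1.50597977e+00, -2.78439203e-06,
        1.36070527e+00, -1.21044381e-01]), 'dq': array([-9.19037075e-04, -4.70420403e-04, -2.67090894e-03,  9.58572283e-04,
        5.90808146e-04,  9.88631378e-05]), 'joint_efforts': array([-2.84446269e-04, -4.17701840e+01, -2.46404672e+01, -3.20639010e-04,
        5.90808224e-03, -9.75999399e-06]), 'position': array([0.19309154, 0.54114353, 0.24152479]), 'tcp_rot': array([-2.35852820e-04,  1.70549893e-01,  9.85348698e-01, -7.88120483e-04]), 'ft_force': array([ 0.10358421, -0.24159016, -0.33197104]), 'wrist_torque': array([-0.03840967,  0.02961021, -0.00684141]), 'grip_force': 0.0, 'width': 1.0022700245562595}
```

View pics/top0.png

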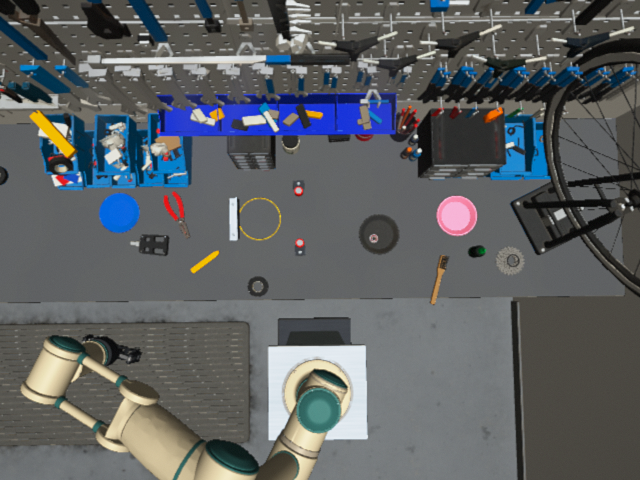

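View pics/side0.png

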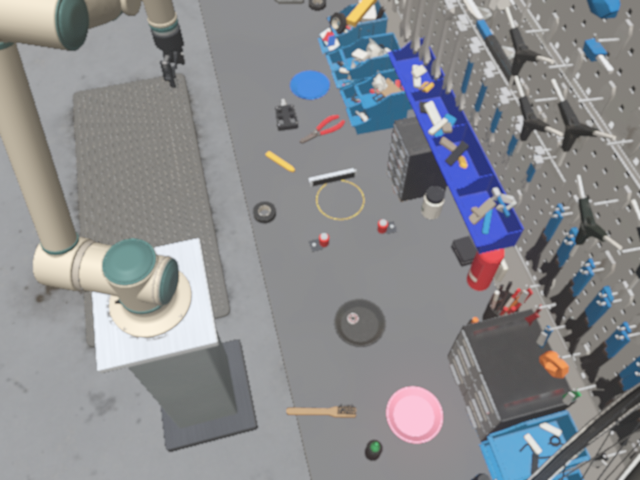

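The black round tray is at about (379,235) in the top view, with the red-sealed bearing at (374,238). The posts are at (299,188) and (300,246), the yellow ring at (260,219) and the back stop at (234,218). The pink tray at (457,215) and the blue disc at (119,213) are look-alikes. The black tray is the one that fits: right colour, and the bearing is in it. I'll confirm in an enlarged crop.

```bash
python3 - <<'E'
from h import *
a=cv2.imread('pics/top0.png')[160:280,215:415]
cv2.imwrite('pics/c1.png',cv2.resize(a,None,fx=4,fy=4,interpolation=cv2.INTER_CUBIC))
E
```

```text
(no output)
```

View pics/c1.png

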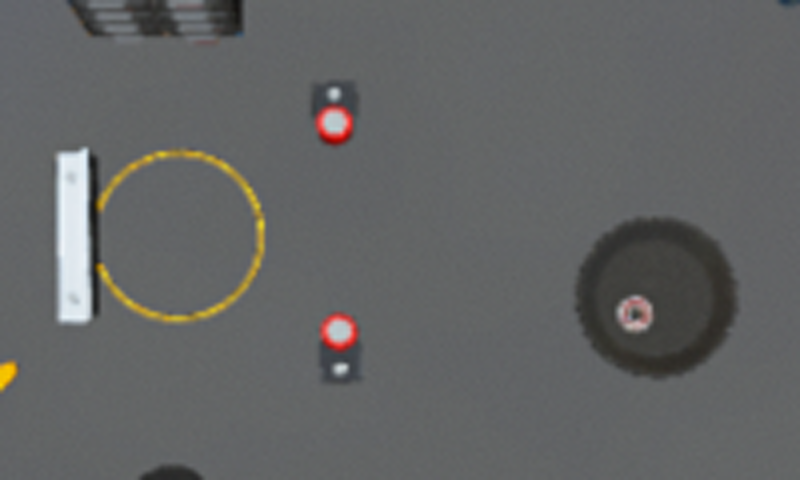

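```bash
cat >> h.py <<'E'
def c2w(cu,cv,z,x0=215,y0=160,s=4): return px2w('top',x0+(cu+.5)/s-.5,y0+(cv+.5)/s-.5,z)
E
python3 - <<'E'
from h import *
np.set_printoptions(precision=4,suppress=True)
p1=c2w(334,123,.04);p2=c2w(340,330,.04)
print(p1,p2,(p1+p2)/2,np.linalg.norm(p1-p2))
r=c2w(179.5,235.5,0);g=(p1+p2)/2;d=r-g;print('ring',r,'d',d[:2],np.hypot(*d[:2]))
t=p1-p2;n=np.array([-t[1],t[0]]);n/=np.hypot(*n);print('n from posts',n, 'n from ring',d[:2]/np.hypot(*d[:2]))
print('stop corners',c2w(57,152,.028),c2w(58,322,.028))
print('tray',c2w(656.5,297.5,.018),'bearing',c2w(636,314,.012))
print('bottle',px2w('top',477,251,.05),'pink',px2w('top',457,216,.018))
E
```

```text
[0.6556 0.0546 0.04  ] [0.4872 0.0512 0.04  ] [0.5714 0.0529 0.04  ] 0.16833900157200885
ring [0.5699 0.1841 0.    ] d [-0.0015  0.1312] 0.1312478900451989
n from posts [-0.0199  0.9998] n from ring [-0.0114  0.9999]
stop corners [0.636  0.2809 0.028 ] [0.497 0.28  0.028]
tray [ 0.5128 -0.2074  0.018 ] bearing [ 0.4999 -0.1912  0.012 ]
bottle [ 0.4522 -0.5164  0.05  ] pink [ 0.5695 -0.4656  0.018 ]
```

>>> {"method": "step_arm", "body": {"moves": [{"translation": [0.016,-0.0425,-0.003],"yaw": -3.47,"jaw": 80},{"translation": [0.016,-0.0425,-0.003],"yaw": -3.47,"jaw": 80},{"translation": [0.016,-0.0425,-0.003],"yaw": -3.47,"jaw": 80},{"translation": [0.016,-0.0425,-0.003],"yaw": -3.47,"jaw": 80},{"translation": [0.016,-0.0425,-0.003],"yaw": -3.47,"jaw": 80},{"translation": [0.016,-0.0425,-0.003],"yaw": -3.47,"jaw": 80},{"translation": [0.016,-0.0425,-0.003],"yaw": -3.47,"jaw": 80},{"translation": [0.016,-0.0425,-0.003],"yaw": -3.47,"jaw": 80},{"translation": [0.016,-0.0425,-0.003],"yaw": -3.47,"jaw": 80},{"translation": [0.016,-0.0425,-0.003],"yaw": -3.47,"jaw": 80},{"translation": [0.016,-0.0425,-0.003],"yaw": -3.47,"jaw": 80},{"translation": [0.016,-0.0425,-0.003],"yaw": -3.47,"jaw": 80},{"translation": [0.016,-0.0425,-0.003],"yaw": -3.47,"jaw": 80},{"translation": [0.016,-0.0425,-0.003],"yaw": -3.47,"jaw": 80},{"translation": [0.016,-0.0425,-0.003],"yaw": -3.47,"jaw": 80},{"translation": [0.016,-0.0425,-0.003],"yaw": -3.47,"jaw": 80},{"translation": [0.016,-0.0425,-0.003],"yaw": -3.47,"jaw": 80},{"translation": [0.016,-0.0425,-0.003],"yaw": -3.47,"jaw": 80},{"translation": [0.016,-0.0425,-0.003],"yaw": -3.47,"jaw": 80},{"translation": [0.016,-0.0425,-0.003],"yaw": -3.47,"jaw": 80}]}}

```text
clock: 2.1
position: [0.5134, -0.3101, 0.1816]
tcp_rot: [-0.0, 0.702, 0.712, 0.0]
ft_force: [-0.1, -0.2, 0.4]
width: 0.801
grip_force: 0.0
```

>>> {"method": "step_arm", "body": {"moves": [{"translation": [0,0,0],"yaw": 0,"jaw": 80},{"translation": [0,0,0],"yaw": 0,"jaw": 80}]}}

```text
clock: 2.3
position: [0.5129, -0.309, 0.1811]
tcp_rot: [-0.001, 0.702, 0.713, 0.0]
ft_force: [0.2, 0.1, -0.5]
width: 0.796
grip_force: 0.0
```

>>> {"method": "step_arm", "body": {"moves": [{"translation": [0,0,-0.03],"yaw": 0,"jaw": 80},{"translation": [0,0,-0.03],"yaw": 0,"jaw": 80},{"translation": [0,0,-0.03],"yaw": 0,"jaw": 80},{"translation": [0,0,-0.03],"yaw": 0,"jaw": 80},{"translation": [0,0,-0.02],"yaw": 0,"jaw": 80},{"translation": [0,0,-0.01],"yaw": 0,"jaw": 80},{"translation": [0,0,-0.006],"yaw": 0,"jaw": 80},{"translation": [0,0,-0.005],"yaw": 0,"jaw": 80},{"translation": [0,0,0],"yaw": 0,"jaw": 80}]}}

```text
clock: 3.2
position: [0.5135, -0.3083, 0.0217]
tcp_rot: [0.0, 0.701, 0.713, 0.0]
ft_force: [0.4, 0.9, -0.1]
width: 0.801
grip_force: 0.0
```

```bash
python3 - <<'E'
from h import *
d=snap("side","pics/side1.png")
a=d["frame"][270:450,270:470]
cv2.imwrite('pics/c2.png',cv2.resize(a,None,fx=3.3,fy=3.3,interpolation=cv2.INTER_CUBIC))
E
```

```text
(no output)
```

View pics/c2.png

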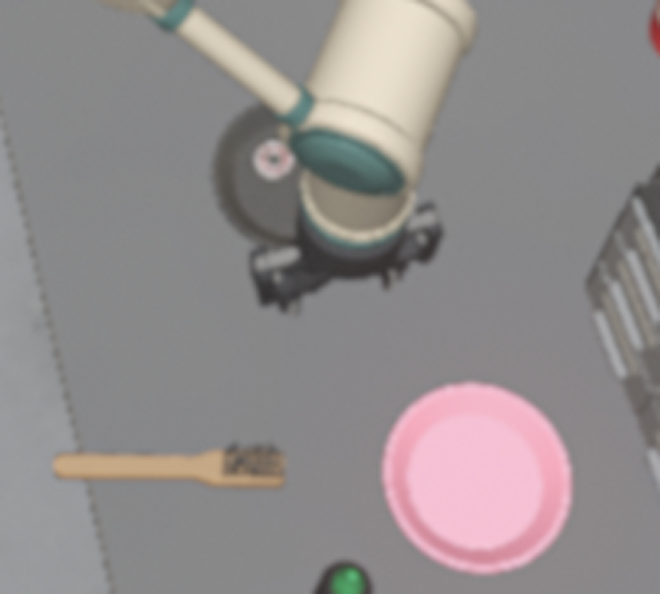

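The tray at crop (265,170) is untouched. The fingers are behind it at crop (275,290) and (425,240). I'll feel for the worktop gently.

>>> {"method": "step_arm", "body": {"moves": [{"translation": [0,0,-0.003],"yaw": 0,"jaw": 80},{"translation": [0,0,-0.003],"yaw": 0,"jaw": 80},{"translation": [0,0,-0.002],"yaw": 0,"jaw": 80},{"translation": [0,0,0],"yaw": 0,"jaw": 80}]}}

```text
clock: 3.65
position: [0.5131, -0.3084, 0.0131]
tcp_rot: [-0.0, 0.701, 0.713, -0.0]
ft_force: [0.8, -0.6, 0.2]
width: 0.8
grip_force: 0.0
```

>>> {"method": "step_arm", "body": {"moves": [{"translation": [0,0,-0.002],"yaw": 0,"jaw": 80},{"translation": [0,0,0],"yaw": 0,"jaw": 80}]}}

```text
clock: 3.85
position: [0.5132, -0.3084, 0.0111]
tcp_rot: [-0.0, 0.701, 0.713, 0.0]
ft_force: [1.6, 0.2, -0.4]
width: 0.799
grip_force: 0.0
```

>>> {"method": "step_arm", "body": {"moves": [{"translation": [0,0,-0.002],"yaw": 0,"jaw": 80},{"translation": [0,0,0],"yaw": 0,"jaw": 80}]}}

```text
clock: 4.05
position: [0.5131, -0.3083, 0.0091]
tcp_rot: [-0.0, 0.701, 0.713, 0.0]
ft_force: [1.2, 0.1, -0.5]
width: 0.8
grip_force: 0.0
```

>>> {"method": "step_arm", "body": {"moves": [{"translation": [0,0,-0.002],"yaw": 0,"jaw": 80},{"translation": [0,0,0],"yaw": 0,"jaw": 80}]}}

```text
clock: 4.25
position: [0.5132, -0.3083, 0.0071]
tcp_rot: [-0.0, 0.701, 0.713, 0.0]
ft_force: [0.5, 0.1, 1.0]
width: 0.798
grip_force: 0.0
```

>>> {"method": "step_arm", "body": {"moves": [{"translation": [0,0,-0.001],"yaw": 0,"jaw": 80},{"translation": [0,0,0],"yaw": 0,"jaw": 80}]}}

```text
clock: 4.45
position: [0.5132, -0.3084, 0.0062]
tcp_rot: [-0.0, 0.701, 0.713, -0.0]
ft_force: [1.1, 0.8, -0.2]
width: 0.799
grip_force: 0.0
```

>>> {"method": "step_arm", "body": {"moves": [{"translation": [0,0.008,0],"yaw": 0,"jaw": 80},{"translation": [0,0.008,0],"yaw": 0,"jaw": 80},{"translation": [0,0.005,0],"yaw": 0,"jaw": 80},{"translation": [0,0.003,0],"yaw": 0,"jaw": 80},{"translation": [0,0.003,0],"yaw": 0,"jaw": 80},{"translation": [0,0.003,0],"yaw": 0,"jaw": 80},{"translation": [0,0.003,0],"yaw": 0,"jaw": 80},{"translation": [0,0.003,0],"yaw": 0,"jaw": 80},{"translation": [0,0.003,0],"yaw": 0,"jaw": 80},{"translation": [0,0.003,0],"yaw": 0,"jaw": 80},{"translation": [0,0.003,0],"yaw": 0,"jaw": 80}]}}

```text
clock: 5.55
position: [0.5133, -0.2633, 0.0063]
tcp_rot: [0.0, 0.701, 0.713, 0.0]
ft_force: [-0.6, -0.0, 0.2]
width: 0.8
grip_force: 0.3
```

```bash
python3 - <<'E'
from h import *
d=snap("top","pics/top1.png")
a=d["frame"][160:280,290:440]
cv2.imwrite('pics/c3.png',cv2.resize(a,None,fx=5,fy=5,interpolation=cv2.INTER_CUBIC))
E
```

```text
(no output)
```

View pics/c3.png

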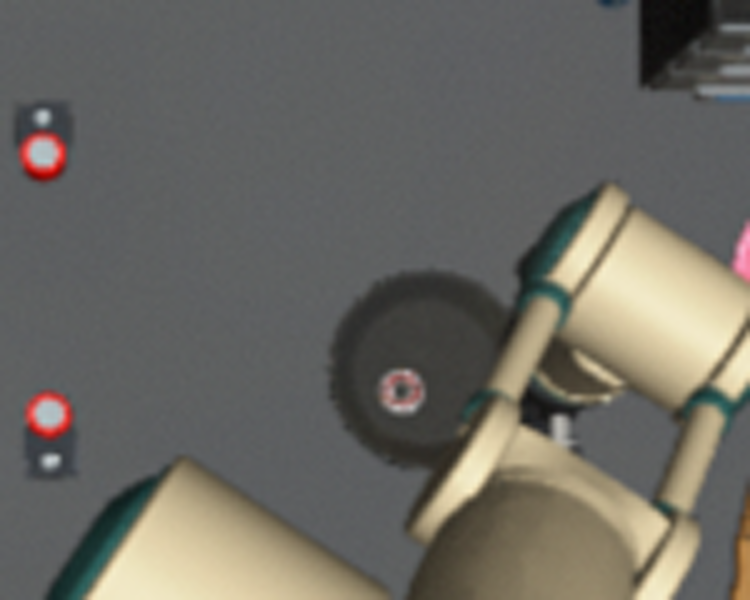

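The tray (centre at crop (429,369)) has moved about 11 mm straight and sits in the fingers, with the bearing inside. Next is a diagonal push to line up with the gap.

>>> {"method": "step_arm", "body": {"moves": [{"translation": [0.0005,0.003,0],"yaw": 0,"jaw": 80},{"translation": [0.001,0.004,0],"yaw": 0,"jaw": 80},{"translation": [0.0015,0.004,0],"yaw": 0,"jaw": 80},{"translation": [0.0015,0.004,0],"yaw": 0,"jaw": 80},{"translation": [0.0015,0.004,0],"yaw": 0,"jaw": 80},{"translation": [0.0015,0.004,0],"yaw": 0,"jaw": 80},{"translation": [0.0015,0.004,0],"yaw": 0,"jaw": 80},{"translation": [0.0015,0.004,0],"yaw": 0,"jaw": 80},{"translation": [0.0015,0.004,0],"yaw": 0,"jaw": 80},{"translation": [0.0015,0.004,0],"yaw": 0,"jaw": 80},{"translation": [0.0015,0.004,0],"yaw": 0,"jaw": 80},{"translation": [0.0015,0.004,0],"yaw": 0,"jaw": 80},{"translation": [0.0015,0.004,0],"yaw": 0,"jaw": 80},{"translation": [0.0015,0.004,0],"yaw": 0,"jaw": 80},{"translation": [0.0015,0.004,0],"yaw": 0,"jaw": 80},{"translation": [0.0015,0.004,0],"yaw": 0,"jaw": 80},{"translation": [0.0015,0.004,0],"yaw": 0,"jaw": 80},{"translation": [0.0015,0.004,0],"yaw": 0,"jaw": 80},{"translation": [0.0015,0.004,0],"yaw": 0,"jaw": 80},{"translation": [0.0015,0.004,0],"yaw": 0,"jaw": 80}]}}

```text
clock: 7.6
position: [0.5419, -0.1841, 0.0063]
tcp_rot: [0.0, 0.701, 0.713, 0.0]
ft_force: [-0.2, -1.2, 0.1]
width: 0.803
grip_force: 0.3
```

>>> {"method": "step_arm", "body": {"moves": [{"translation": [0.0015,0.004,0],"yaw": 0,"jaw": 80},{"translation": [0.0015,0.004,0],"yaw": 0,"jaw": 80},{"translation": [0.0015,0.004,0],"yaw": 0,"jaw": 80},{"translation": [0.0015,0.004,0],"yaw": 0,"jaw": 80},{"translation": [0.0015,0.004,0],"yaw": 0,"jaw": 80},{"translation": [0.0015,0.004,0],"yaw": 0,"jaw": 80},{"translation": [0.0015,0.004,0],"yaw": 0,"jaw": 80},{"translation": [0.0015,0.004,0],"yaw": 0,"jaw": 80},{"translation": [0.0015,0.004,0],"yaw": 0,"jaw": 80},{"translation": [0.0015,0.004,0],"yaw": 0,"jaw": 80},{"translation": [0.0015,0.004,0],"yaw": 0,"jaw": 80},{"translation": [0.0015,0.004,0],"yaw": 0,"jaw": 80},{"translation": [0.0015,0.004,0],"yaw": 0,"jaw": 80},{"translation": [0.0015,0.004,0],"yaw": 0,"jaw": 80},{"translation": [0.0015,0.004,0],"yaw": 0,"jaw": 80},{"translation": [0.0015,0.004,0],"yaw": 0,"jaw": 80},{"translation": [0.001,0.004,0],"yaw": 0,"jaw": 80},{"translation": [0,0.004,0],"yaw": 0,"jaw": 80}]}}

```text
clock: 9.4
position: [0.567, -0.1121, 0.0063]
tcp_rot: [0.0, 0.701, 0.713, 0.0]
ft_force: [-1.7, -0.1, 0.6]
width: 0.803
grip_force: 0.3
```

```bash
python3 - <<'E'
from h import *
d=snap("top","pics/top2.png")
a=d["frame"][170:270,280:400]
cv2.imwrite('pics/c4.png',cv2.resize(a,None,fx=6,fy=6,interpolation=cv2.INTER_CUBIC))
E
```

```text
(no output)
```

View pics/c4.png

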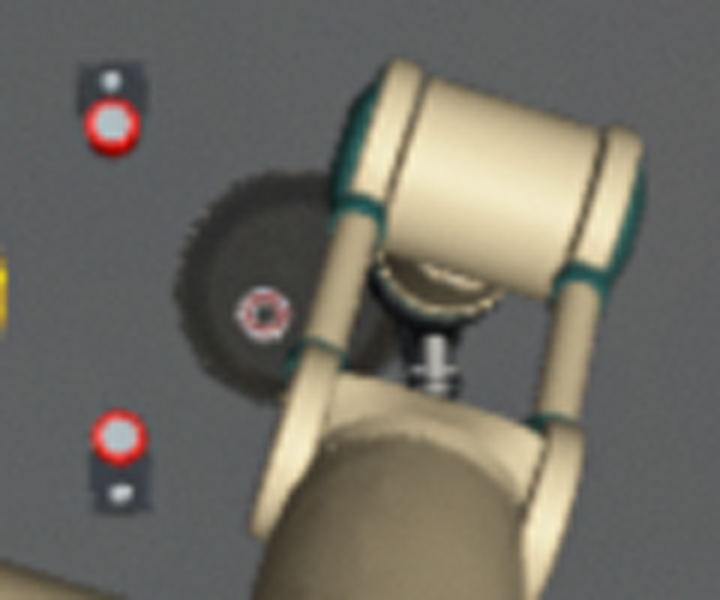

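```bash
python3 - <<'E'
from h import *
np.set_printoptions(precision=4,suppress=True)
f=lambda a,b,z:c2w(a,b,z,280,170,6)
p=f(112,126,.04),f(119,438,.04); print(p,sum(p)/2,f(296,291,.018))
# edge fit: dark rim vs. mat on the visible left half
g=cv2.cvtColor(cv2.imread('pics/top2.png'),cv2.COLOR_BGR2GRAY).astype(float)
c=np.array([280+296.5/6-.5,170+291.5/6-.5]);P=[]
for a in np.radians(np.arange(110,290,3)):
    r=np.arange(15,25,.1); uv=c[:,None]+r*np.array([[np.cos(a)],[np.sin(a)]])
    s=cv2.remap(g.astype(np.float32),uv[0].astype(np.float32)[None],uv[1].astype(np.float32)[None],1)[0]
    k=np.argmax(np.convolve(s,np.r_[np.ones(8),-np.ones(8)],'valid'))+8; P.append(uv[:,k])
P=np.array(P)
from scipy.optimize import least_squares
s=least_squares(lambda q:np.hypot(*(P-q[:2]).T)-q[2],[*c,20],loss='soft_l1',f_scale=.3).x
print(s,px2w('top',s[0],s[1],.018))
E
```

```text
(array([0.6549, 0.0542, 0.04  ]), array([0.4858, 0.0519, 0.04  ])) [0.5703 0.053  0.04  ] [ 0.5668 -0.0451  0.018 ]
[328.9576 217.9395  20.0148] [ 0.5673 -0.0452  0.018 ]
```

The visible arc of the tray fits a centre of (0.567, −0.045). The gap's middle line is at x ≈ 0.571, so I'll add 4 mm in x while pushing up to the posts, then go straight.

>>> {"method": "step_arm", "body": {"moves": [{"translation": [0.001,0.003,0],"yaw": 0,"jaw": 80},{"translation": [0.001,0.003,0],"yaw": 0,"jaw": 80},{"translation": [0.001,0.003,0],"yaw": 0,"jaw": 80},{"translation": [0.001,0.003,0],"yaw": 0,"jaw": 80},{"translation": [0,0.004,0],"yaw": 0,"jaw": 80},{"translation": [0,0.004,0],"yaw": 0,"jaw": 80},{"translation": [0,0.004,0],"yaw": 0,"jaw": 80},{"translation": [0,0.004,0],"yaw": 0,"jaw": 80},{"translation": [0,0.004,0],"yaw": 0,"jaw": 80},{"translation": [0,0.004,0],"yaw": 0,"jaw": 80},{"translation": [0,0.004,0],"yaw": 0,"jaw": 80},{"translation": [0,0.004,0],"yaw": 0,"jaw": 80},{"translation": [0,0.004,0],"yaw": 0,"jaw": 80}]}}

```text
clock: 10.75
position: [0.5708, -0.0641, 0.0063]
tcp_rot: [0.0, 0.701, 0.713, 0.0]
ft_force: [-0.4, 0.2, -0.7]
width: 0.796
grip_force: 0.3
```

```bash
python3 - <<'E'
from h import *
print(env.sense()['position'])
d=snap("top","pics/top3.png")
a=d["frame"][170:270,260:380]
cv2.imwrite('pics/c5.png',cv2.resize(a,None,fx=6,fy=6,interpolation=cv2.INTER_CUBIC))
E
```

```text
[ 0.57077137 -0.06409358  0.00631703]
```

View pics/c5.png

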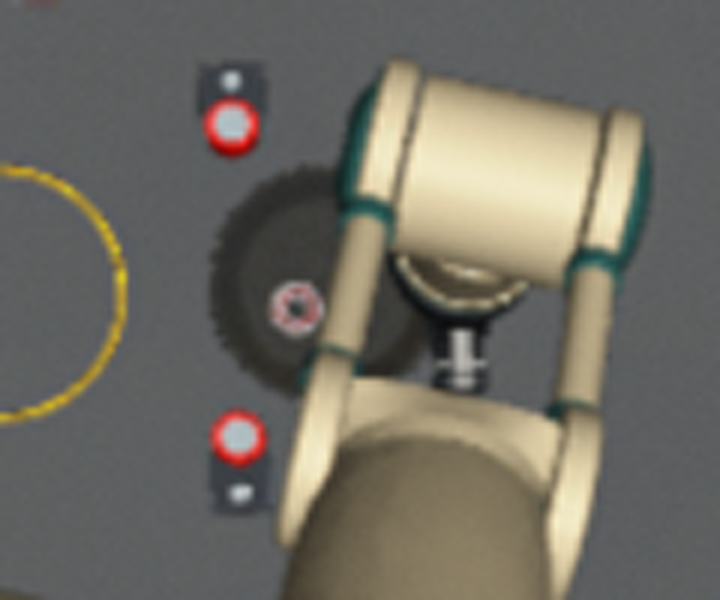

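The tray (centre at crop (330,284)) is centred on the gap, within 1 mm of the post mid-row at 282. I'll push straight on.

>>> {"method": "step_arm", "body": {"moves": [{"translation": [0,0.004,0],"yaw": 0,"jaw": 80},{"translation": [0,0.004,0],"yaw": 0,"jaw": 80},{"translation": [0,0.004,0],"yaw": 0,"jaw": 80},{"translation": [0,0.004,0],"yaw": 0,"jaw": 80},{"translation": [0,0.004,0],"yaw": 0,"jaw": 80},{"translation": [0,0.004,0],"yaw": 0,"jaw": 80},{"translation": [0,0.004,0],"yaw": 0,"jaw": 80},{"translation": [0,0.004,0],"yaw": 0,"jaw": 80},{"translation": [0,0.004,0],"yaw": 0,"jaw": 80},{"translation": [0,0.004,0],"yaw": 0,"jaw": 80},{"translation": [0,0.004,0],"yaw": 0,"jaw": 80},{"translation": [0,0.004,0],"yaw": 0,"jaw": 80},{"translation": [0,0.004,0],"yaw": 0,"jaw": 80},{"translation": [0,0.004,0],"yaw": 0,"jaw": 80},{"translation": [0,0.004,0],"yaw": 0,"jaw": 80},{"translation": [0,0.004,0],"yaw": 0,"jaw": 80},{"translation": [0,0.004,0],"yaw": 0,"jaw": 80},{"translation": [0,0.004,0],"yaw": 0,"jaw": 80},{"translation": [0,0.004,0],"yaw": 0,"jaw": 80},{"translation": [0,0.004,0],"yaw": 0,"jaw": 80}]}}

```text
clock: 12.8
position: [0.5708, 0.0159, 0.0063]
tcp_rot: [0.0, 0.701, 0.713, 0.0]
ft_force: [-0.1, -0.6, -0.9]
width: 0.801
grip_force: 0.3
```

>>> {"method": "step_arm", "body": {"moves": [{"translation": [-0.0001,0.004,0],"yaw": 0,"jaw": 80},{"translation": [-0.0001,0.004,0],"yaw": 0,"jaw": 80},{"translation": [-0.0001,0.004,0],"yaw": 0,"jaw": 80},{"translation": [-0.0001,0.004,0],"yaw": 0,"jaw": 80},{"translation": [-0.0001,0.004,0],"yaw": 0,"jaw": 80},{"translation": [-0.0001,0.004,0],"yaw": 0,"jaw": 80},{"translation": [-0.0001,0.004,0],"yaw": 0,"jaw": 80},{"translation": [-0.0001,0.004,0],"yaw": 0,"jaw": 80},{"translation": [-0.0001,0.004,0],"yaw": 0,"jaw": 80},{"translation": [-0.0001,0.004,0],"yaw": 0,"jaw": 80},{"translation": [0,0.004,0],"yaw": 0,"jaw": 80},{"translation": [0,0.004,0],"yaw": 0,"jaw": 80},{"translation": [0,0.004,0],"yaw": 0,"jaw": 80},{"translation": [0,0.004,0],"yaw": 0,"jaw": 80},{"translation": [0,0.004,0],"yaw": 0,"jaw": 80},{"translation": [0,0.004,0],"yaw": 0,"jaw": 80},{"translation": [0,0.004,0],"yaw": 0,"jaw": 80},{"translation": [0,0.004,0],"yaw": 0,"jaw": 80},{"translation": [0,0.004,0],"yaw": 0,"jaw": 80},{"translation": [0,0.004,0],"yaw": 0,"jaw": 80}]}}

```text
clock: 14.8
position: [0.5698, 0.0959, 0.0063]
tcp_rot: [0.0, 0.701, 0.713, 0.0]
ft_force: [-0.3, -0.7, -0.4]
width: 0.799
grip_force: 0.3
```

>>> {"method": "step_arm", "body": {"moves": [{"translation": [0,0.004,0],"yaw": 0,"jaw": 80},{"translation": [0,0.004,0],"yaw": 0,"jaw": 80},{"translation": [0,0.002,0],"yaw": 0,"jaw": 80}]}}

```text
clock: 15.1
position: [0.5698, 0.106, 0.0063]
tcp_rot: [0.0, 0.701, 0.713, 0.0]
ft_force: [-0.4, -1.0, 0.4]
width: 0.798
grip_force: 0.3
```

```bash
python3 - <<'E'
from h import *
s=env.sense();print(s['position'],s['ft_force'])
d=snap("top","pics/top4.png")
a=d["frame"][170:270,220:340]
cv2.imwrite('pics/c6.png',cv2.resize(a,None,fx=6,fy=6,interpolation=cv2.INTER_CUBIC))
E
```

```text
[0.56979756 0.10600215 0.00631563] [-0.43508918 -0.95743898  0.36341499]
```

View pics/c6.png

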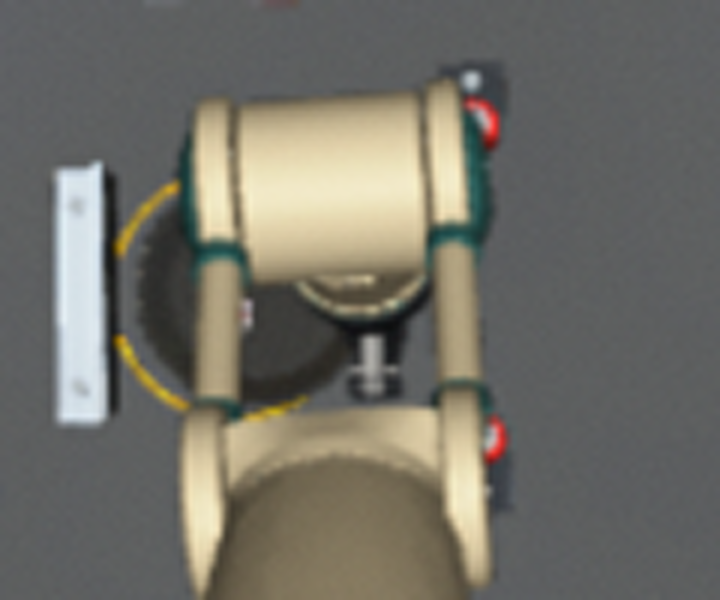

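The tray is through the gap. Its leading edge is at crop u≈138 and the stop face at about 116, so roughly 11 mm remain. I'll creep in watching the force.

>>> {"method": "step_arm", "body": {"moves": [{"translation": [0,0.003,0],"yaw": 0,"jaw": 80},{"translation": [0,0.002,0],"yaw": 0,"jaw": 80},{"translation": [0,0.002,0],"yaw": 0,"jaw": 80},{"translation": [0,0.001,0],"yaw": 0,"jaw": 80},{"translation": [0,0.001,0],"yaw": 0,"jaw": 80},{"translation": [0,0,0],"yaw": 0,"jaw": 80}]}}

```text
clock: 15.75
position: [0.5698, 0.1147, 0.0063]
tcp_rot: [0.0, 0.701, 0.713, 0.0]
ft_force: [-0.3, -0.4, -0.5]
width: 0.803
grip_force: 0.1
```

>>> {"method": "step_arm", "body": {"moves": [{"translation": [0,0.001,0],"yaw": 0,"jaw": 80},{"translation": [0,0,0],"yaw": 0,"jaw": 80}]}}

```text
clock: 15.95
position: [0.5698, 0.1156, 0.0063]
tcp_rot: [0.0, 0.701, 0.713, 0.0]
ft_force: [1.0, 0.3, -0.5]
width: 0.797
grip_force: 0.2
```

>>> {"method": "step_arm", "body": {"moves": [{"translation": [0,0.001,0],"yaw": 0,"jaw": 80},{"translation": [0,0,0],"yaw": 0,"jaw": 80}]}}

```text
clock: 16.15
position: [0.5698, 0.1166, 0.0063]
tcp_rot: [0.0, 0.701, 0.713, 0.0]
ft_force: [0.6, -0.6, -0.1]
width: 0.802
grip_force: 0.2
```

>>> {"method": "step_arm", "body": {"moves": [{"translation": [0,0.001,0],"yaw": 0,"jaw": 80},{"translation": [0,0,0],"yaw": 0,"jaw": 80}]}}

```text
clock: 16.35
position: [0.5698, 0.1177, 0.0063]
tcp_rot: [0.0, 0.701, 0.713, 0.0]
ft_force: [-0.7, -0.3, -0.4]
width: 0.795
grip_force: 0.2
```

>>> {"method": "step_arm", "body": {"moves": [{"translation": [0,0.001,0],"yaw": 0,"jaw": 80},{"translation": [0,0,0],"yaw": 0,"jaw": 80}]}}

```text
clock: 16.55
position: [0.5698, 0.1186, 0.0063]
tcp_rot: [0.0, 0.701, 0.713, 0.0]
ft_force: [-0.4, -0.1, 0.1]
width: 0.802
grip_force: 0.3
```

>>> {"method": "step_arm", "body": {"moves": [{"translation": [0,0.001,0],"yaw": 0,"jaw": 80},{"translation": [0,0,0],"yaw": 0,"jaw": 80}]}}

```text
clock: 16.75
position: [0.5698, 0.1192, 0.0063]
tcp_rot: [0.0, 0.701, 0.713, -0.0]
ft_force: [0.0, -2.7, 0.1]
width: 0.802
grip_force: 1.2
```

>>> {"method": "step_arm", "body": {"moves": [{"translation": [0,0.001,0],"yaw": 0,"jaw": 80},{"translation": [0,0,0],"yaw": 0,"jaw": 80}]}}

```text
clock: 16.95
position: [0.5698, 0.1195, 0.0063]
tcp_rot: [0.001, 0.701, 0.713, -0.001]
ft_force: [-0.4, -5.3, 0.3]
width: 0.8
grip_force: 2.4
```

The force rose to 5 N with the hand at y = 0.119, so the tray is against the stop. I'll ease off slowly, back away, then lift clear.

>>> {"method": "step_arm", "body": {"moves": [{"translation": [0,-0.001,0],"yaw": 0,"jaw": 80},{"translation": [0,-0.001,0],"yaw": 0,"jaw": 80},{"translation": [0,-0.002,0],"yaw": 0,"jaw": 80},{"translation": [0,-0.005,0],"yaw": 0,"jaw": 80},{"translation": [0,-0.008,0],"yaw": 0,"jaw": 80},{"translation": [0,-0.008,0],"yaw": 0,"jaw": 80},{"translation": [0,0,0.02],"yaw": 0,"jaw": 80},{"translation": [0,0,0.04],"yaw": 0,"jaw": 80},{"translation": [0,0,0.04],"yaw": 0,"jaw": 80},{"translation": [0,0,0.04],"yaw": 0,"jaw": 80},{"translation": [0,-0.03,0.03],"yaw": 0,"jaw": 80},{"translation": [0,-0.04,0.02],"yaw": 0,"jaw": 80},{"translation": [0,-0.04,0],"yaw": 0,"jaw": 80},{"translation": [0,-0.04,0],"yaw": 0,"jaw": 80},{"translation": [0,-0.04,0],"yaw": 0,"jaw": 80},{"translation": [0,-0.03,0],"yaw": 0,"jaw": 80},{"translation": [0,-0.02,0],"yaw": 0,"jaw": 80},{"translation": [0,0,0],"yaw": 0,"jaw": 80}]}}

```text
clock: 18.75
position: [0.5695, -0.1477, 0.1962]
tcp_rot: [0.0, 0.703, 0.712, -0.0]
ft_force: [-0.1, 0.8, 0.7]
width: 0.798
grip_force: 0.0
```

```bash
python3 - <<'E'
from h import *
s=env.sense();print(s['position'],s['ft_force'])
d=snap("top","pics/top5.png"); e=snap("side","pics/side5.png")
a=cv2.resize(d["frame"][170:270,215:315],None,fx=4,fy=4,interpolation=cv2.INTER_CUBIC)
b=cv2.resize(e["frame"][100:300,220:420],(400,400),interpolation=cv2.INTER_CUBIC)
cv2.imwrite('pics/c7.png',np.hstack([a,b]))
E
```

```text
[ 0.56952548 -0.1477457   0.19615016] [-0.09712178  0.8186875   0.7096612 ]
```

View pics/c7.png

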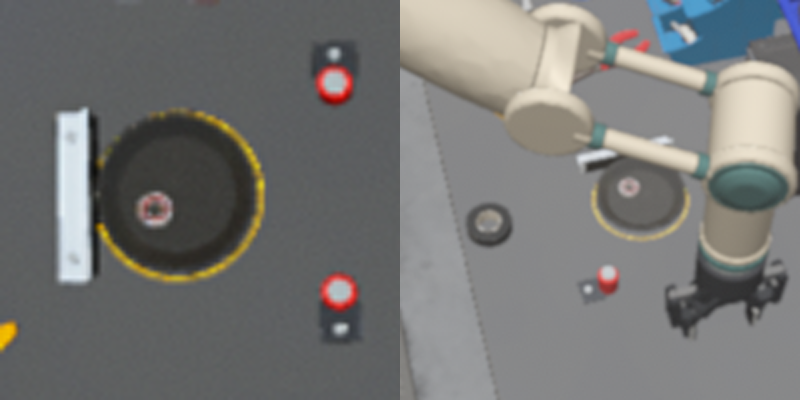

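View pics/top5.png

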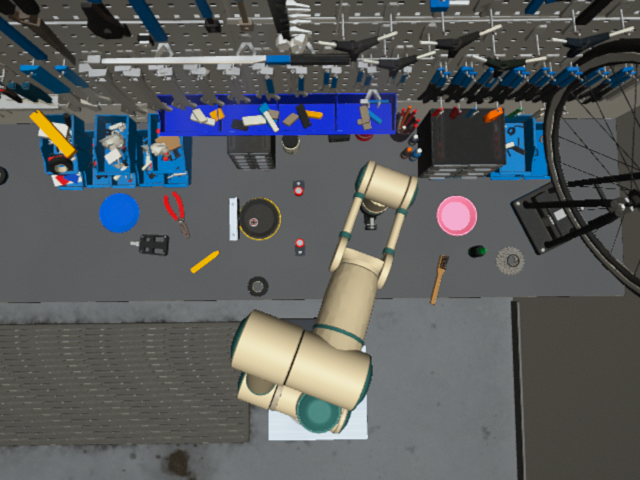

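The tray fills the yellow ring (crop centre (178,194)) and touches the stop, with the bearing inside at (155,209). Bottle, lever and pedal are where they were, and the hand is clear. Handing in.

```bash
python3 -c "
from workcell import env
print(env.hand_in())"
```

```text
the job is handed in; nothing more can be done
None
```

The black tray was pushed through the gap and rests against the back stop inside the yellow outline with the bearing in it; the other things are where they were, the hand is clear, and the job was handed in at about 19 s (the hand-in gave no verdict).

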